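Drift a stuck dowel pin out of a saw bracket

ROBOT

A 7-joint arm with a two-finger parallel gripper is mounted at the origin on the work surface. World frame = base frame: x ahead of the robot, y to its left, z up, the work surface at z = 0. Lengths are in mm, angles in rad, forces in N, time in s.
With the tool pointing down it reaches from about 425 to 800 mm from the base axis. Payload 8.3 kg.
Tool frame: the origin (TCP) lies midway between the tips of the shut fingers; the grasp point (between the pads) lies 19 mm behind it; z points along the fingers, y is the line along which they close (so a half turn about z gives the same grasp; the last joint's range is limited). The gripper opens to 85 mm and grips with 20 to 120 N. Pads are 22 mm wide; open, the fingers measure 114 mm over their backs; the gripper's body (76 mm by 85 mm) begins 54 mm behind the grasp point. The pads swing forward as they close: fully open they stand 13 mm farther back than shut.
Start: joints at [-1.215, 0.383, 0.016, 1.37, -0.006, 1.388, -0.046], TCP at [254.113, 570.99, 231.279] pointing down, gripper open.
Joint ranges: [-2.95, 2.95], [-0.25, 2.06], [-1.52, 1.56], [0.18, 2.33], [-1.44, 4.58], [0.02, 2.06], [-3.01, 3.01]. Speed limits (rad/s): [2.39, 2.39, 3.01, 3.01, 3.14, 3.14, 3.14].

INTERFACE

Orientations are given as a rotation vector (axis times angle).
In Python, from bench import env gives the robot as it stands.
- The arm moves only by the tool servo_tool, never from a script. Its argument "plan" is a list of rows, each a list of 7 numbers: the shift along the tool's x, y, z in m, then the turn, a rotation vector about the tool's x, y, z in rad, then the finger opening in m, from 0 to 0.0854. In form: [[x, y, z, ax, ay, az, gripper], ...]. A call has 1 to 5 rows; each row shifts and turns the commanded pose from where the row before left it, along the tool's axes as they then stand; what a row does not reach is not made up. A row lasts 1/12 s, in which the tool goes at most 41.7 mm and 7.16 degrees, less where a joint would pass 70% of its speed; a pose out of reach is approached as far as the arm can. A call with a gripper value outside its range is refused whole. The fingers move at their own pace and stop on an object; "newtons" is the grip in N (left out, the last holds). Time passes only in rows, so rows that do not move let the fingers close. It gives the time, the measured TCP pose, the force, the opening and the grip force at its end, in the units of the state.
- env.get_state(): the state, without advancing time (a new reading comes with each control period).
- env.grab_frame(name): name is "scene" or "top" or "wrist"; returns a dict with "frame" (400x640x3 uint8, red, green, blue), "intrinsics" (3x3 intrinsics, pixels), "R" (3x3) and "t" (3): a world point X has camera coordinates R X + t. Camera axes: x right, y down, z forward; pixel columns grow to the right and rows downward; lengths in mm; the calibration is good to about 2 mm. A picture is of the moment at which its call begins. There is no depth.
- env.job_done(): hands the job in; it is judged then, once.
Trained networks look in a picture, given as the dict that the camera call returned (one of the last four; its "shot" number tells which), for a name from the list of things; names that differ only in an ending like _2 or _b are one class to them, and where a whole thing is asked for, a point or a joint stands for the part that bears it (a point fixed in the world has none). Each returns a list of dicts, best first, with "confidence" (0 to 1); they miss things now and then, are a little off and sometimes report something else, mostly with a low value. They report only what shows in the picture. A call takes as long as a camera call. They do not tell look-alikes from the thing itself.
- env.look_for(picture, label): "rect" ([left, top, right, bottom] in pixels, round what is visible of it).
- env.regions_of(picture, label): "mask" (400x640 bool, what is visible of it) and "rect" ([left, top, right, bottom] in pixels, round what is visible of it).
- env.mark_of(picture, label): "xy" ([column, row] in pixels: a listed point, or the origin of a listed thing).
The state is a dict: "t": time; "joints": joint angles; "joint_vel": joint speeds; "effort": joint torques, N m; "position": TCP position; "eef_rot": TCP orientation; "contact_force": force on the tool from outside, world axes, zero at the start; "torque": the same for the moment, N m; "grip_width": finger opening in mm; "gripper_force": force on a finger pad.
Only numpy, scipy, OpenCV 4.12 (cv2) and the standard library are available. Lean on these libraries where they do the work, as an engineer would, in place of code of your own. Each camera call takes 0.05 s, during which the arm holds its last target. There are 200 camera calls.

TASK

Take the red-handled drift from the wooden rack and push it down through the hole in the steel disc on top of the green bracket until the stuck pin drops out underneath into the orange tray. Then pull the drift out and stand it back in the rack hole it came from. Feel for the hole and for the collar meeting the disc, never pressing the drift hard against the disc or bracket, and leave everything else where it is.

Things in the scene. Friction and masses are not known exactly. Their poses are not given: they have to be found in the camera images.
- bore_top (a point): Point on the axis of the bracket's bore, at the centre of the guide disc's flat top face, 120 mm above the table; axes as the bracket's. The drift goes in through the disc's hole, whose centre is 5.5 mm from this point, in a direction that differs each time and is not measured: find it by feel or sight.
- bracket: Green cast bracket (90 x 144 mm) on a dark steel stand (130 x 150 mm) fixed to the table, open at local +x and -x. Origin: on the table, on the bore axis; z up. On top a round steel guide disc, 60 mm across, 6 mm thick, is clamped at any angle, with three dark screw heads (0.6 mm proud, near the rim) and one off-centre sharp-edged 12 mm hole. Below it there is room for the nose.
- tray_floor (a point): Centre of the floor of the orange catch tray (inside 102 x 92 mm, rim 32 mm and floor about 12 mm above the table) under the bore.
- pin_center (a point): Centre of the stuck brass pin, 25 mm diameter, 32 mm long, upright in the bore at the start; its top is then 15 to 19 mm below the guide disc's top face.
- pin: The same pin; origin in the centre of its lower end, z along it. A sprung grip in the bore holds it: pushing it down takes a steady 12 to 21 N, and it drops free once its top is 46 mm below the guide disc's top face.
- drift: The drift with the red handle (0.2 kg); its origin is the centre of the nose's flat tip, z points up through the handle. From the tip up: nose 10 mm diameter, 48 mm long (tip edge bevelled 1 mm); collar 30 mm diameter, 8 mm thick; round handle 20 mm diameter, 64 mm long; 120 mm in all. Side loads can tilt it in the fingers. Collar resting on the guide disc: tip 48 mm down, just enough.
- drift_tip (a point): Centre of the flat tip of the red drift's nose.
- drift_grip (a point): Centre of the red drift's handle, half-way along it, 88 mm above the tip.
- spare_grip (a point): Centre of the handle of the other, blue-handled drift (nose 15 mm, too thick for the hole), which stays in the rack; same lengths as the red one.
- rack: Wooden drift rack, 70 x 170 mm, 60 mm high, fixed. Origin under its centre on the table, z up. Two upright 18 mm holes at local y = -45 and +45 mm hold one drift each, the red one in either; the drift's collar rests on the rack's top, its tip 12 mm above the table.
- tube: Square aluminium tube offcut, 25 x 25 x 70 mm, lying on the table; bystander.
- stub: Steel bar stub, 32 mm diameter, 50 mm high, standing; bystander.
- collar: Brass collar, 50 mm diameter, 16 mm high; bystander.
- oil: Green plastic bottle, 56 mm diameter, 150 mm high, standing; bystander.
- wrench: Wrench lying along its x axis; bystander.
- brush: Brush lying along its x axis; bystander.
Mind the look-alikes: they are no part of the job. Of the things that look like the drift, the smallest one is meant.

How it is judged:
By the outcome, as a careful person would: the job done as asked, in the order asked, and still so for the second after the job is handed in, with the robot touching nothing.
It also fails if it takes over 72 s, if anything falls off the work surface, if the arm or the gripper's body presses on something with over 40 N, if the wrist force passes 120 N, or if a joint passes its speed limit or range.

## Working session

There is one attempt and no reset: what is moved stays moved. The work goes in short steps, Python scripts to look and compute and a tool call to move; the robot and the scene stay as the last step left them, time stands still between calls to the robot, and variables do not carry over. Pictures are saved under pics/ and viewed, at most 10 in all, crops included, and the job is handed in when it is done.

Besides the shell and the picture viewer there is one more tool, called after ">>>" as name(argument=value, ...), one argument or row to a line, values as JSON. servo_tool: Moves the arm, as the interface text tells. Its arguments: {"type":"object","properties":{"plan":{"type":"array","items":{"type":"array","items":{"type":"number"}}},"newtons":{"type":"number"}},"required":["plan"]}

```bash
ls; mkdir -p pics; cat > h.py <<'E'
import numpy as np, cv2
from bench import env
from scipy.spatial.transform import Rotation as Ro
def save(p,name,box=None,s=1):
    f=p["frame"][:,:,::-1]
    if box: f=f[box[1]:box[3],box[0]:box[2]]
    cv2.imwrite("pics/"+name,cv2.resize(f,None,fx=s,fy=s,interpolation=cv2.INTER_CUBIC))
def ray(p,xy):
    K=np.array(p["intrinsics"]);R=np.array(p["R"]);t=np.array(p["t"])
    return -R.T@t, R.T@np.linalg.inv(K)@np.array([xy[0],xy[1],1.])
def onz(p,xy,z):
    c,d=ray(p,xy); return c+d*(z-c[2])/d[2]
def proj(p,X):
    c=np.array(p["R"])@np.array(X,float)+np.array(p["t"]);u=np.array(p["intrinsics"])@c;return u[:2]/u[2]
def tri(l):
    A=np.zeros((3,3));b=np.zeros(3)
    for p,xy in l:
        c,d=ray(p,xy);d=d/np.linalg.norm(d);M=np.eye(3)-np.outer(d,d);A+=M;b+=M@c
    return np.linalg.solve(A,b)
E
python3 - <<'E'
from h import *
np.set_printoptions(precision=1,suppress=True)
P={n:env.grab_frame(n) for n in("scene","top","wrist")}
for n in P: save(P[n],n+"0.png")
Z=dict(bore_top=120,tray_floor=12,drift_grip=136,spare_grip=136,rack=0,bracket=0,drift_tip=12)
for l,z in Z.items():
    for n in P:
        print(l,n,[(round(r["confidence"],2),np.array(r["xy"]),onz(P[n],r["xy"],z)) for r in env.mark_of(P[n],l)[:3]])
for n in P: print(n, [(round(r["confidence"],2),r["rect"]) for r in env.look_for(P[n],"drift")])
s=env.get_state();print(s["position"],s["eef_rot"],s["joints"],s["contact_force"],s["t"])
E
```

```text
pics
bore_top scene [(0.66, array([280.5, 162.7]), array([ 591.2, -200.2,  120. ])), (0.62, array([490.5, 304.8]), array([621.8, 487.4, 120. ]))]
bore_top top [(0.82, array([388.2, 205.4]), array([ 601. , -190.7,  120. ])), (0.6, array([191.3, 225.9]), array([524.6, 475.7, 120. ]))]
bore_top wrist []
tray_floor scene [(0.82, array([283. , 184.3]), array([ 585.6, -204. ,   12. ]))]
tray_floor top [(0.89, array([388.3, 214.8]), array([ 581.3, -204.8,   12. ])), (0.38, array([277.2, 213.4]), array([582.5, 198.1,  12. ]))]
tray_floor wrist []
drift_grip scene [(0.76, array([397.4, 188.1]), array([468. , 131.3, 136. ])), (0.68, array([354.7, 242.2]), array([689.7, 142.1, 136. ])), (0.63, array([381.6, 222.1]), array([594. , 161.1, 136. ]))]
drift_grip top [(0.59, array([288. , 182.3]), array([674.6, 151.5, 136. ])), (0.47, array([287.5, 243.6]), array([467.1, 148.6, 136. ])), (0.46, array([285.3, 214.7]), array([563.8, 158.1, 136. ]))]
drift_grip wrist []
spare_grip scene [(0.72, array([407.3, 244.3]), array([610.9, 250.2, 136. ]))]
spare_grip top [(0.56, array([261.8, 211.4]), array([574
[... 490 characters left out ...]
]
drift_tip scene [(0.75, array([392.9, 213.9]), array([463.8, 135.3,  12. ])), (0.63, array([340.4, 206. ]), array([540.1,  -7.7,  12. ])), (0.58, array([353.9, 263.6]), array([678.8, 143. ,  12. ]))]
drift_tip top [(0.5, array([470.7, 243.1]), array([ 481.5, -501.1,   12. ]))]
drift_tip wrist [(0.48, array([140. , 387.3]), array([455.9, 165.7,  12. ]))]
scene [(0.66, [374.9, 215.5, 387.6, 235.8]), (0.56, [394.1, 181.4, 407.5, 217.8]), (0.56, [349.4, 226.3, 364.3, 265.8])]
top [(0.62, [285.9, 238.1, 297.2, 253.8]), (0.58, [283.9, 210.7, 292.6, 217.4])]
wrist [(0.48, [330.2, 303.7, 347.2, 336.5])]
[254.1 571.  231.3] [-0.7 -3.1  0. ] [-1.2  0.4  0.   1.4 -0.   1.4 -0. ] [-0.3  0.2 -0.3] 1.35
```

```bash
python3 - <<'E'
import cv2,numpy as np
a=cv2.imread("pics/scene0.png");b=cv2.imread("pics/top0.png")
A=cv2.resize(a[130:330,240:520],(800,571),interpolation=3)
B=cv2.resize(b[150:300,240:440],(800,600),interpolation=3)
cv2.imwrite("pics/A.png",A);cv2.imwrite("pics/B.png",B)
E
```

```text
(no output)
```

View pics/A.png

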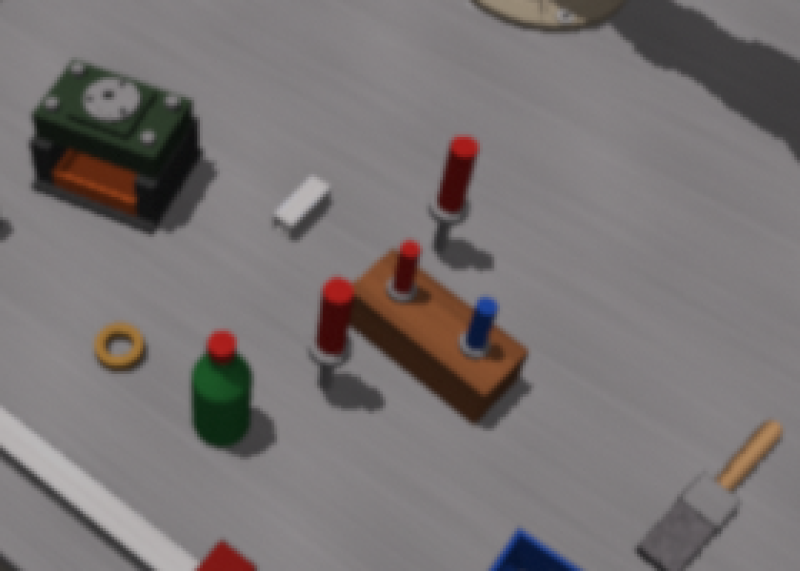

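View pics/B.png

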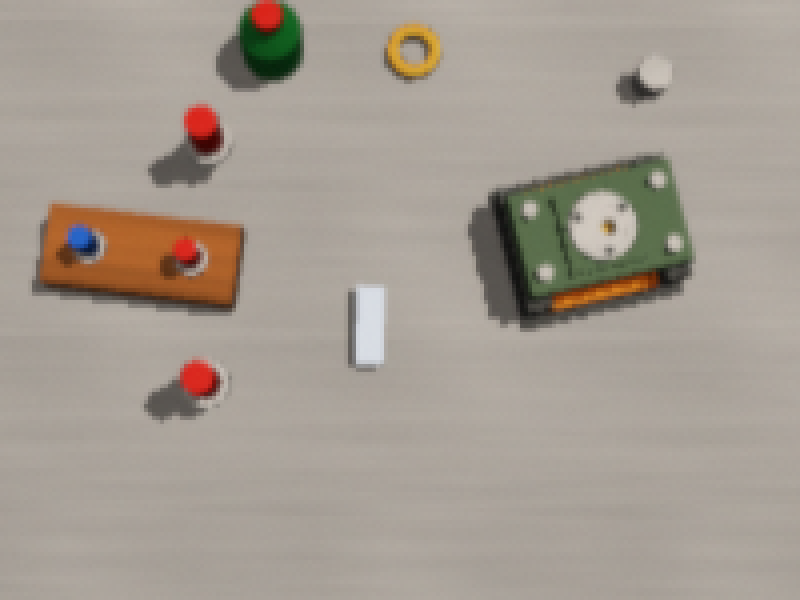

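Candidates in scene view: big red-handled drifts at (398,188) and (355,240), the oil's red cap at (318,251), and the small red drift in the rack at (382,222). I choose the rack one: it is the smallest and the one described. In the top view the disc centre is near (390.5,206.5) and the hole near (392,207), toward −y.

```bash
cat >> h.py <<'E'
np.set_printoptions(precision=2,suppress=True)
def go(pos,yaw_tool_y=None,s=None):
    """tool-frame shift (mm) to world pos, and turn about tool z so that tool y points along world angle"""
    s=s or env.get_state();R=Ro.from_rotvec(s["eef_rot"]).as_matrix()
    out=[R.T@(np.array(pos)-np.array(s["position"]))]
    a=np.arctan2(R[1,1],R[0,1]); out.append(("yangle",a))
    if yaw_tool_y is not None:
        d=(yaw_tool_y-a+np.pi/2)%np.pi-np.pi/2; out.append(("turn_z",-d))
    print(out,"R",R.round(3).tolist())
E
python3 - <<'E'
from h import *
s=env.grab_frame("scene");t=env.grab_frame("top")
g=tri([(s,[381.6,222.1]),(t,[285.3,214.7])]);print("red",g)
g2=tri([(s,[407.3,244.3]),(t,[261.8,211.4])]);print("blue",g2)
print("bore",tri([(s,[280.5,162.7]),(t,[388.2,205.4])]))
print("disc",onz(t,[390.5,206.5],120),"hole",onz(t,[392.2,206.8],120))
print("big",tri([(s,[397.4,188.1]),(t,[287.5,243.6])]),tri([(s,[354.7,242.2]),(t,[288,182.3])]))
# rack top corners in top view crop
for c in [(50,205),(243,228),(235,307),(40,285)]: print(onz(t,[240+c[0]/4,150+c[1]/4],60))
go([570,158,230],np.pi/2)
E
```

```text
red [569.81 156.25 103.23]
blue [580.3  242.48  89.77]
bore [ 599.75 -189.82  133.74]
disc [ 597.25 -198.48  120.  ] hole [ 596.27 -204.27  120.  ]
big [470.03 140.75 143.09] [680.15 145.58 125.28]
[619.27 281.46  60.  ]
[600.44 110.71  60.  ]
[530.5  116.48  60.  ]
[548.25 287.89  60.  ]
[array([-456.52, -248.9 ,    1.27]), ('yangle', np.float64(1.1520787057096336)), ('turn_z', np.float64(-0.418717621085263))] R [[-0.914, 0.407, -0.0], [0.407, 0.914, 0.0], [0.0, 0.0, -1.0]]
```

>>> servo_tool(
  plan=[
    [-0.033,-0.018,-0.002,0,0,0,0.05],
    [-0.033,-0.018,-0.002,0,0,0,0.05],
    [-0.033,-0.018,-0.002,0,0,0,0.05],
    [-0.033,-0.018,-0.002,0,0,0,0.05],
    [-0.033,-0.018,-0.002,0,0,0,0.05],
  ],
  newtons=80,
)

```text
t: 1.87
position: [369.1, 420.1, 241.6]
eef_rot: [0.653, 3.073, 0.001]
contact_force: [0.8, 0.7, 0.3]
grip_width: 49.7
gripper_force: 0.0
```

>>> servo_tool(
  plan=[
    [-0.033,-0.018,0,0,0,0,0.05],
    [-0.033,-0.018,0,0,0,0,0.05],
    [-0.033,-0.018,0,0,0,0,0.05],
    [-0.033,-0.018,0,0,0,0,0.05],
    [-0.033,-0.018,0,0,0,0,0.05],
  ],
)

```text
t: 2.28
position: [483.3, 270.7, 241.6]
eef_rot: [0.653, 3.073, 0.001]
contact_force: [0.7, 0.4, 0.6]
grip_width: 50.1
gripper_force: 0.0
```

>>> servo_tool(
  plan=[
    [-0.033,-0.018,0,0,0,0,0.05],
    [-0.033,-0.018,0,0,0,0,0.05],
    [-0.033,-0.018,0,0,0,0,0.05],
    [0,0,0,0,0,-0.105,0.05],
    [0,0,0,0,0,-0.105,0.05],
  ],
)

```text
t: 2.7
position: [552.5, 179.2, 241.2]
eef_rot: [0.33, 3.124, -0.002]
contact_force: [0.3, 0.7, 0.5]
grip_width: 50.0
gripper_force: 0.0
```

>>> servo_tool(
  plan=[
    [0,0,0,0,0,-0.105,0.05],
    [0,0,0,0,0,0,0.05],
    [0,0,0,0,0,0,0.05],
  ],
)

```text
t: 2.95
position: [550.9, 182.8, 241.3]
eef_rot: [-0.168, -3.137, -0.0]
contact_force: [0.7, -0.7, 0.1]
grip_width: 50.2
gripper_force: 0.0
```

```bash
python3 - <<'E'
from h import *
w=env.grab_frame("wrist");save(w,"w1.png")
s=env.get_state();print(s["t"],s["position"],s["eef_rot"],s["joints"])
print("cam",ray(w,[320,200]))
for l,z in [("drift_grip",136),("spare_grip",136),("rack",0)]:
    print(l,[(round(r["confidence"],2),np.array(r["xy"]),onz(w,r["xy"],z)) for r in env.mark_of(w,l)[:3]])
for l in("drift","drift_grip"):
    print(l,[(round(r["confidence"],2),r["rect"]) for r in env.look_for(w,l)])
go([570,156,240],1.467)
E
```

```text
3.0 [550.88 182.83 241.33] [0.17 3.14 0.  ] [-0.57  0.28  0.25  1.49 -0.07  1.38  1.14]
cam (array([478.4 , 191.3 , 382.55]), array([ 0.28, -0.02, -0.96]))
drift_grip [(0.81, array([256.2, 105.5]), array([466.06, 141.82, 136.  ])), (0.61, array([296. , 214.7]), array([562.63, 161.88, 136.  ])), (0.58, array([291.7, 313.4]), array([666.87, 143.99, 136.  ]))]
spare_grip [(0.72, array([380.8, 215.2]), array([571.27, 238.16, 136.  ]))]
rack [(0.94, array([334.7, 190.3]), array([579.63, 202.88,   0.  ]))]
drift [(0.95, [277.3, 253.8, 313.6, 341.0]), (0.67, [225.4, 80.8, 286.4, 127.5]), (0.67, [154.2, 134.9, 194.7, 196.6]), (0.64, [0.0, 174.3, 124.0, 301.5]), (0.6, [283.7, 193.2, 311.1, 235.7])]
drift_grip [(0.91, [228.0, 81.8, 290.3, 128.8]), (0.63, [283.7, 188.8, 310.3, 233.7])]
[array([-21.88, -24.8 ,   1.31]), ('yangle', np.float64(1.4661882537087931)), ('turn_z', np.float64(-0.0008117462912069495))] R [[-0.995, 0.104, -0.0], [0.104, 0.995, -0.0], [0.0, -0.0, -1.0]]
```

View pics/w1.png

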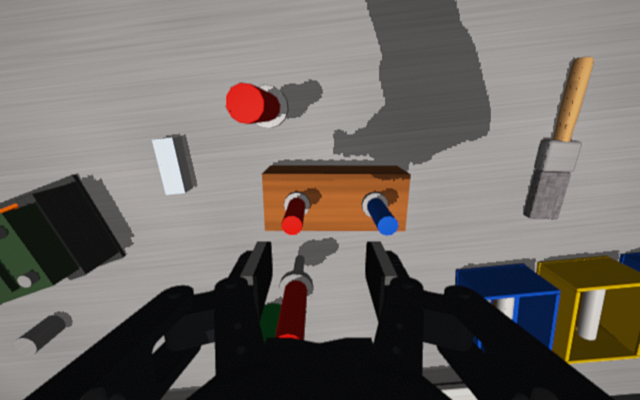

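The red drift stands in the rack's left hole: handle top at about (292,224), collar near (296,202). The blue one is at (387,225), and the big look-alikes at (245,103) and (290,320).

```bash
python3 - <<'E'
from h import *
w=env.grab_frame("wrist");f=w["frame"].astype(int)
def cen(m,z):
    ys,xs=np.nonzero(m);c=[xs.mean(),ys.mean()];print(len(xs),np.array(c),[xs.min(),xs.max(),ys.min(),ys.max()],onz(w,c,z))
r=np.zeros((400,640),bool);r[185:240,270:320]=1
red=(f[...,0]>90)&(f[...,1]<60)
print(sorted(f[...,0][red&r])[::40])
cen(r&(f[...,0]>190)&(f[...,1]<80),168)
cen(r&(f.min(2)>110),68)
b=np.zeros_like(r);b[185:240,350:410]=1
cen(b&(f[...,2]>150)&(f[...,0]<80),168)
for X in([570,156,168],[570,156,68]):print(proj(w,X))
# template: fit xy by ellipse of handle top
save(w,"c1.png",(262,165,412,245),5)
E
```

```text
[np.int64(91), np.int64(94), np.int64(96), np.int64(120), np.int64(199), np.int64(224), np.int64(225), np.int64(225), np.int64(225), np.int64(226), np.int64(227)]
289 [291.24 225.3 ] [np.int64(282), np.int64(301), np.int64(217), np.int64(234)] [560.16 160.95 168.  ]
511 [294.16 227.5 ] [np.int64(270), np.int64(319), np.int64(193), np.int64(239)] [601.4  149.83  68.  ]
289 [387.18 225.62] [np.int64(378), np.int64(397), np.int64(217), np.int64(234)] [568.37 236.94 168.  ]
[286.75 237.23]
[296.   201.44]
```

View pics/c1.png

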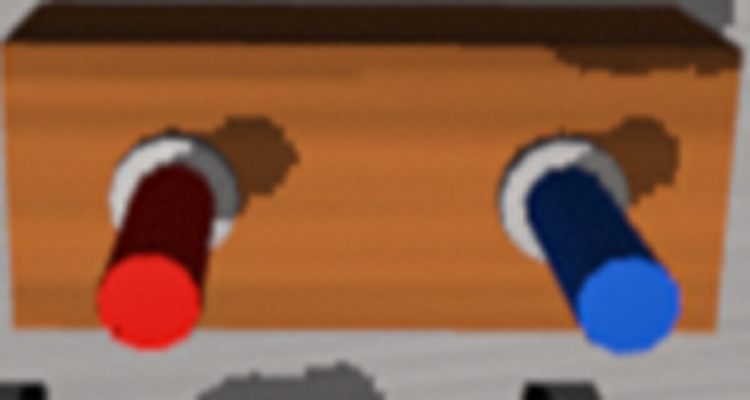

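```bash
python3 - <<'E'
from h import *
w=env.grab_frame("wrist")
print(onz(w,[291.2,225.3],132),onz(w,[387.2,225.6],132))
print("collars",onz(w,[262+175/5,165+198/5],68),onz(w,[262+564/5,165+198/5],68))
t=env.grab_frame("top");f=t["frame"].astype(int)
m=(f[...,0]>190)&(f[...,1]<80);m[:,:280]=0;m[:208]=0;m[:,294:]=0;m[219:]=0
ys,xs=np.nonzero(m);print(len(xs),xs.mean(),ys.mean(),onz(t,[xs.mean(),ys.mean()],132))
E
```

```text
[573.9  155.81 132.  ] [583.46 244.6  132.  ]
collars [573.88 156.65  68.  ] [583.1  245.05  68.  ]
2 286.5 210.0 [580.29 154.77 132.  ]
```

>>> servo_tool(
  plan=[
    [-0.0257,-0.024,0,0,0,0,0.05],
    [0,0,0.03,0,0,0,0.05],
    [0,0,0.03,0,0,0,0.05],
    [0,0,0.03,0,0,0,0.05],
    [0,0,0.0,0,0,0,0.05],
  ],
)

```text
t: 3.82
position: [570.4, 155.2, 144.9]
eef_rot: [-0.163, -3.128, 0.006]
contact_force: [-0.7, 0.3, -2.0]
grip_width: 50.1
gripper_force: 0.0
```

```bash
python3 - <<'E'
from h import *
go([574,156,82],1.467);s=env.get_state();print(s["position"],s["contact_force"])
w=env.grab_frame("wrist");save(w,"w2.png")
E
```

```text
[array([-4.06,  1.41, 62.9 ]), ('yangle', np.float64(1.4666510390586511)), ('turn_z', np.float64(-0.0003489609413489525))] R [[-0.995, 0.104, -0.01], [0.104, 0.995, -0.003], [0.009, -0.004, -1.0]]
[570.42 155.24 144.94] [-0.74  0.32 -2.03]
```

View pics/w2.png

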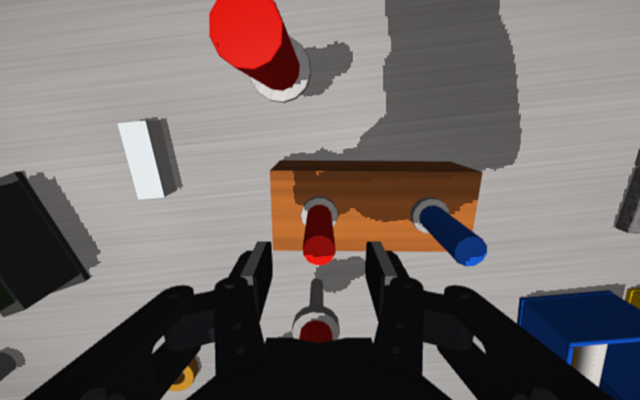

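Gripper is centred in line with the small red drift, top at (319,245); the big ones at (245,30) and (315,320) are clear.

>>> servo_tool(
  plan=[
    [0,0,0,0,0,0,0.05],
    [0,0,0,0,0,0,0.05],
  ],
)

```text
t: 4.03
position: [575.3, 156.7, 153.7]
eef_rot: [0.163, 3.134, 0.002]
contact_force: [0.9, 0.9, -0.5]
grip_width: 50.1
gripper_force: 0.0
```

```bash
python3 - <<'E'
from h import *
w=env.grab_frame("wrist")
go([574,156,82],1.467);s=env.get_state();print(s["position"],s["contact_force"])
print(proj(w,[574,156,132]),proj(w,[574,156,68]), proj(w,[680,145,150]))
E
```

```text
[array([ 1.51, -0.9 , 71.85]), ('yangle', np.float64(1.467012731252749)), ('turn_z', np.float64(1.2731252748920951e-05))] R [[-0.995, 0.104, 0.004], [0.104, 0.995, 0.001], [-0.003, 0.002, -1.0]]
[575.34 156.64 153.85] [0.64 0.66 0.25]
[315.85 236.76] [316.41 205.03] [316.06 396.69]
```

>>> servo_tool(
  plan=[
    [0.0015,-0.001,0.015,0,0,0,0.05],
    [0,0,0.015,0,0,0,0.05],
    [0,0,0.015,0,0,0,0.05],
    [0,0,0.015,0,0,0,0.05],
    [0,0,0.012,0,0,0,0.05],
  ],
)

```text
t: 4.5
position: [573.2, 155.8, 80.1]
eef_rot: [0.162, 3.135, 0.001]
contact_force: [0.7, -0.2, 0.7]
grip_width: 50.1
gripper_force: 0.0
```

>>> servo_tool(
  plan=[
    [0,0,0,0,0,0,0.05],
    [0,0,0,0,0,0,0.05],
    [0,0,0,0,0,0,0.05],
  ],
)

```text
t: 4.75
position: [573.3, 155.6, 80.7]
eef_rot: [0.163, 3.136, 0.001]
contact_force: [0.1, -0.2, 0.4]
grip_width: 50.1
gripper_force: 0.0
```

```bash
python3 - <<'E'
from h import *
go([574,156,82],1.467);s=env.get_state();print(s["position"],s["contact_force"])
E
```

```text
[array([-0.7 ,  0.46, -1.32]), ('yangle', np.float64(1.467018091392803)), ('turn_z', np.float64(1.8091392802954687e-05))] R [[-0.995, 0.104, 0.002], [0.104, 0.995, 0.001], [-0.002, 0.001, -1.0]]
[573.26 155.62  80.68] [ 0.13 -0.16  0.43]
```

>>> servo_tool(
  plan=[
    [0,0,0,0,0,0,0.03],
    [0,0,0,0,0,0,0.01],
    [0,0,0,0,0,0,0.01],
    [0,0,0,0,0,0,0.01],
    [0,0,0,0,0,0,0.01],
  ],
  newtons=80,
)

```text
t: 5.17
position: [573.0, 155.4, 80.4]
eef_rot: [0.163, 3.136, 0.001]
contact_force: [-1.5, -0.5, 6.2]
grip_width: 18.1
gripper_force: 77.8
```

>>> servo_tool(
  plan=[
    [0,0,0,0,0,0,0.01],
    [0,0,0,0,0,0,0.01],
    [0,0,0,0,0,0,0.01],
  ],
  newtons=80,
)

```text
t: 5.42
position: [573.0, 155.4, 80.4]
eef_rot: [0.163, 3.136, 0.001]
contact_force: [-2.6, -0.2, 5.7]
grip_width: 18.4
gripper_force: 77.8
```

>>> servo_tool(
  plan=[
    [0,0,-0.01,0,0,0,0.01],
    [0,0,-0.02,0,0,0,0.01],
    [0,0,-0.03,0,0,0,0.01],
    [0,0,-0.03,0,0,0,0.01],
    [0,0,-0.03,0,0,0,0.01],
  ],
)

```text
t: 5.83
position: [571.8, 155.2, 200.7]
eef_rot: [-0.163, -3.136, 0.001]
contact_force: [1.1, 0.7, -1.9]
grip_width: 18.1
gripper_force: 78.1
```

>>> servo_tool(
  plan=[
    [0,0,-0.03,0,0,0,0.01],
    [0,0,0,0,0,0,0.01],
    [0,0,0,0,0,0,0.01],
  ],
)

```text
t: 6.08
position: [573.3, 155.6, 231.6]
eef_rot: [0.163, 3.134, 0.003]
contact_force: [-0.2, -0.6, -2.6]
grip_width: 18.4
gripper_force: 78.1
```

```bash
python3 - <<'E'
from h import *
s=env.get_state();print(s["position"],s["contact_force"],s["torque"],s["grip_width"],s["gripper_force"])
w=env.grab_frame("wrist");save(w,"w3.png")
go([597,-160,219.5])
E
```

```text
[573.29 155.58 231.63] [-0.17 -0.57 -2.57] [-0.03 -0.02  0.01] 18.375253141271237 78.1200098991394
[array([ -57.22, -311.19,    9.97]), ('yangle', np.float64(1.4671209927030855))] R [[-0.995, 0.103, 0.0], [0.103, 0.995, 0.0], [-0.0, 0.0, -1.0]]
```

View pics/w3.png

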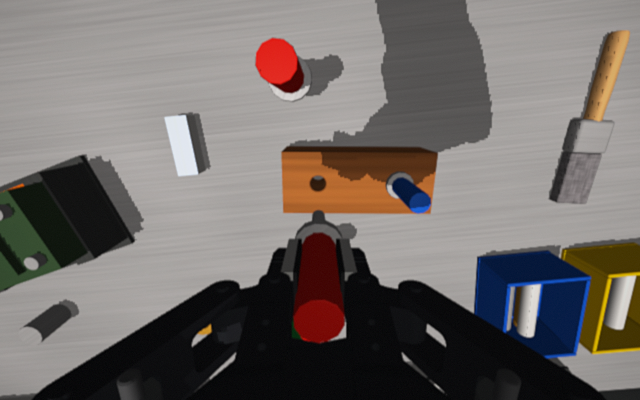

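The drift is held upright; the empty rack hole is at (318,183).

>>> servo_tool(
  plan=[
    [-0.004,-0.02,0,0,0,0,0.01],
    [-0.004,-0.036,0,0,0,0,0.01],
    [-0.004,-0.036,0,0,0,0,0.01],
    [-0.004,-0.036,0,0,0,0,0.01],
    [-0.004,-0.036,0,0,0,0,0.01],
  ],
)

```text
t: 6.55
position: [573.9, -11.3, 227.3]
eef_rot: [-0.162, -3.134, 0.001]
contact_force: [1.3, 0.1, -2.2]
grip_width: 18.6
gripper_force: 78.2
```

>>> servo_tool(
  plan=[
    [-0.004,-0.036,0,0,0,0,0.01],
    [-0.004,-0.036,0,0,0,0,0.01],
    [-0.004,-0.036,0,0,0,0,0.01],
    [0,-0.02,0,0,0,0,0.01],
    [0,0,0,0,0,0,0.01],
  ],
)

```text
t: 6.97
position: [571.3, -145.5, 227.5]
eef_rot: [-0.177, -3.133, 0.005]
contact_force: [-0.4, -0.6, -2.1]
grip_width: 18.6
gripper_force: 78.3
```

>>> servo_tool(
  plan=[
    [0,0,0,0,0,0,0.01],
    [0,0,0,0,0,0,0.01],
  ],
)

```text
t: 7.13
position: [573.4, -137.1, 227.8]
eef_rot: [-0.162, -3.135, -0.001]
contact_force: [-0.3, 0.9, -1.5]
grip_width: 18.5
gripper_force: 78.3
```

```bash
python3 - <<'E'
from h import *
s=env.get_state();print(s["position"],s["contact_force"])
w=env.grab_frame("wrist")
for l in("bore_top","drift_tip"):
    print(l,[(round(r["confidence"],2),np.array(r["xy"]),onz(w,r["xy"],120)) for r in env.mark_of(w,l)[:3]])
p=proj(w,[597,-200,120]);print(p,proj(w,[574,-140,163]))
x,y=p.astype(int);save(w,"w4.png",(max(0,x-60),max(0,y-45),x+60,y+45),6);print(max(0,x-60),max(0,y-45))
go([597,-200,230])
E
```

```text
[ 573.44 -137.11  227.75] [-0.31  0.86 -1.49]
bore_top [(0.63, array([253.6, 229.5]), array([ 596.21, -199.06,  120.  ]))]
drift_tip [(0.79, array([316.3, 213.7]), array([ 586.77, -139.56,  120.  ])), (0.71, array([546.8,  61.3]), array([479.1 ,  54.47, 120.  ])), (0.58, array([527.8, 226. ]), array([618.81,  53.85, 120.  ]))]
[252.74 230.38] [313.6  216.45]
192 185
[array([-29.22, -60.96,  -1.44]), ('yangle', np.float64(1.469790457223914))] R [[-0.995, 0.101, -0.001], [0.101, 0.995, 0.001], [0.001, 0.001, -1.0]]
```

View pics/w4.png

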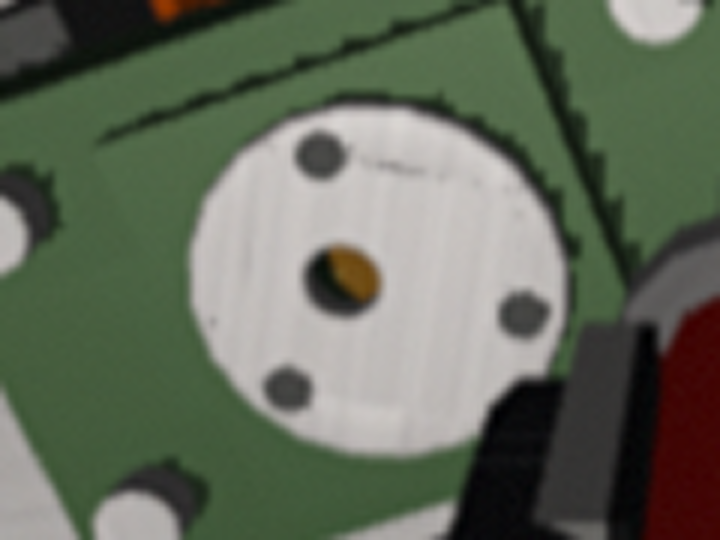

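The disc is clearly seen: hole centre at about pixel (249.2,231.7), disc centre (255.3,231.5), with the brass pin visible through the hole and the screws well away from it.

```bash
python3 - <<'E'
from h import *
w=env.grab_frame("wrist")
h=onz(w,[249.2,231.7],120);d=onz(w,[255.3,231.5],120);print(h,d,h-d,np.linalg.norm(h-d))
d2=d+5.5*(h-d)/np.linalg.norm(h-d);print(d2)
print("tip",onz(w,[316.3,213.7],227.75-68.4), proj(w,[573.44,-137.1,159.35]))
save(w,"w5.png",(270,180,360,250),8)
go([h[0],h[1],230])
E
```

```text
[ 599.23 -203.09  120.  ] [ 599.61 -197.39  120.  ] [-0.37 -5.7   0.  ] 5.710926287207086
[ 599.25 -202.87  120.  ]
tip [ 574.29 -137.27  159.35] [316.41 212.64]
[array([-31.71, -63.52,  -1.19]), ('yangle', np.float64(1.4694834177388265))] R [[-0.995, 0.101, -0.001], [0.101, 0.995, 0.001], [0.001, 0.0, -1.0]]
```

View pics/w5.png

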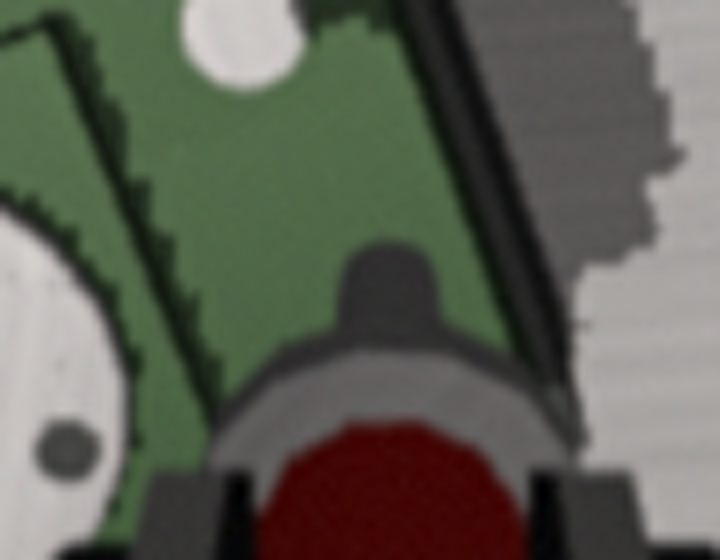

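```bash
python3 - <<'E'
from h import *
from scipy.optimize import minimize
w=env.grab_frame("wrist");g=w["frame"].astype(float)
sig=g[...,1]-g[...,0]   # green excess
print(sig[206:222,318].round());
L=[];Rr=[]
for r in range(213,219):
    row=sig[r,300:340]; th=15
    xs=np.nonzero(row[5:33]<th)[0]+305
    def edge(a,b): # subpixel crossing
        return a+(sig[r,a]-th)/(sig[r,a]-sig[r,b])*(b-a)
    print(r,edge(xs[0]-1,xs[0]),edge(xs[-1],xs[-1]+1))
s=env.get_state();z=s["position"][2]-68.4
a=np.linspace(0,2*np.pi,120)
for dx,dy in [(0,0),(1,0),(2,0),(3,0),(0,1),(0,2)]:
    c=np.array(s["position"][:2])+[dx,dy]
    P=[proj(w,[c[0]+rr*np.cos(t),c[1]+rr*np.sin(t),z+h]) for rr,h in((4,0),(5,1)) for t in a]
    P=np.array(P);Q=np.array([proj(w,[c[0]+5*np.cos(t),c[1]+5*np.sin(t),z+5]) for t in a])
    print(dx,dy,"top row",P[:,1].min(),"cols",P[:,0].min(),P[:,0].max(),"5up",Q[:,0].min(),Q[:,0].max(),Q[:,1].mean())
E
```

```text
[24. 23. 23. 18.  7. -1. -2. -1. -1. -1. -1. -1. -1. -3.  0.  0.]
213 312.09090909090907 321.0
214 311.6666666666667 329.0
215 311.55555555555554 330.6
216 311.46666666666664 330.8
217 311.3333333333333 331.3333333333333
218 311.3888888888889 331.8
0 0 top row 208.00745165559587 cols 310.4765401909545 323.5495121358179 5up 310.3378793238543 323.64194783680364 216.0129334934512
1 0 top row 209.25095965045023 cols 310.61825237957834 323.67438428604373 5up 310.48227508302523 323.76890331509026 217.2597082650409
2 0 top row 210.49124953895952 cols 310.7596001511468 323.79893534860486 5up 310.62629297728415 323.8955265934552 218.50322076463607
3 0 top row 211.7283337973107 cols 310.9005849095187 323.92316656034535 5up 310.7699344879278 324.02181897407837 219.74348377972402
0 1 top row 207.8812805071749 cols 311.7765040449391 324.85106033268477 5up 311.66080874970663 324.9665181183879 215.88641473050987
0 2 top row 207.75507662385516 cols 313.0768030294931 326.1529440426427 5up 312.98408525732964 326.2914358849136 215.75986277813288
```

>>> servo_tool(
  plan=[
    [-0.008,-0.016,0,0,0,0,0.01],
    [-0.008,-0.016,0,0,0,0,0.01],
    [-0.008,-0.016,0,0,0,0,0.01],
    [-0.0073,-0.016,0,0,0,0,0.01],
    [0,0,0,0,0,0,0.01],
  ],
)

```text
t: 7.8
position: [598.3, -208.8, 229.0]
eef_rot: [-0.168, -3.137, 0.004]
contact_force: [-0.8, -1.7, -1.9]
grip_width: 18.4
gripper_force: 78.4
```

>>> servo_tool(
  plan=[
    [0,0,0.01,0,0,0,0.01],
    [0,0,0.01,0,0,0,0.01],
    [0,0,0.007,0,0,0,0.01],
    [0,0,0,0,0,0,0.01],
    [0,0,0,0,0,0,0.01],
  ],
)

```text
t: 8.22
position: [598.1, -204.0, 201.3]
eef_rot: [-0.161, -3.136, -0.001]
contact_force: [0.0, 0.3, -1.7]
grip_width: 18.4
gripper_force: 78.4
```

```bash
python3 - <<'E'
from h import *
s=env.get_state();print(s["position"],s["contact_force"],s["torque"])
go([598.1,-203.8,188.4],1.469)
w=env.grab_frame("wrist");save(w,"w6.png",(260,180,380,270),6)
p=np.array(s["position"])+[1.1,.8,-68.4]
print(p,proj(w,p),"hole",proj(w,[599.2,-203,120]))
E
```

```text
[ 598.08 -204.    201.29] [ 0.02  0.29 -1.73] [-0.02  0.    0.02]
[array([-0.02,  0.2 , 12.89]), ('yangle', np.float64(1.4684292164297879)), ('turn_z', np.float64(-0.0005707835702122299))] R [[-0.995, 0.102, -0.002], [0.102, 0.995, 0.001], [0.002, 0.001, -1.0]]
[ 599.18 -203.2   132.89] [318.54 214.99] hole [318.78 209.72]
```

View pics/w6.png

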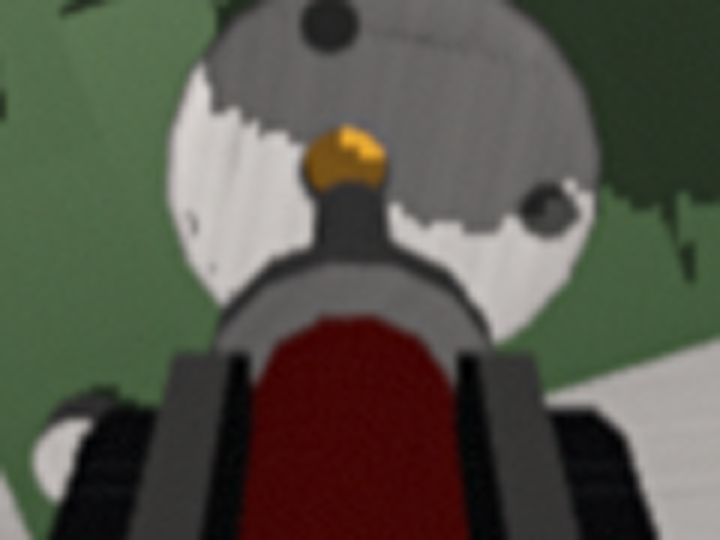

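Nose tip (top edge ≈ row 210, col 318.5) is just short of the hole, (317,207.5); hole seems 1–2 mm toward −x/−y of my first estimate. Refining by projecting.

```bash
python3 - <<'E'
from h import *
from scipy.optimize import least_squares
w=env.grab_frame("wrist");g=w["frame"].astype(float)
s=env.get_state();a=np.linspace(0,2*np.pi,180)
def ext(c,r,z):
    P=np.array([proj(w,[c[0]+r*np.cos(t),c[1]+r*np.sin(t),z]) for t in a]);return P[:,0].min(),P[:,0].max(),P[:,1].min()
f=w["frame"].astype(int)
sat=f.max(2)-f.min(2)
for r in range(198,214): print(r,sat[r,306:330])
print("val"); 
for r in range(206,220,2): print(r,f[r,306:332,0])
print("hole pred",ext([597.4,-204.2],6,120)); p=s["position"]
print("tip pred",ext([p[0]+1.1,p[1]+.8],5,p[2]-67.4))
print("tip pred4",ext([p[0]+1.1,p[1]+.8],4,p[2]-68.4))
E
```

```text
198 [3 3 5 4 3 4 4 4 3 2 2 2 3 1 2 2 3 2 3 3 3 3 3 4]
199 [ 3  3  4  4  4  3  3  3  3  2  6 11 11  3  2  3  2  2  3  3  2  4  2  2]
200 [ 2  3  4  5  3  3  2  2  7 20 36 59 72 59 47 22  2  2  2  3  4  3  4  2]
201 [  6   6   6   4   3   2   5  13  34  57  73 107 148 150 138 100  41   4
   2   2   3   3   3   3]
202 [  6   6   6   4   4  10  32  54  73  87  92 125 175 177 177 165 122  41
   1   1   2   3   3   3]
203 [  6   6   7   6   7  24  64  87  92  92  91 122 161 158 176 184 169 106
  27   2   1   3   4   3]
204 [  6   6   6   5   7  38  84  97  94  91  89 102 124 129 167 178 176 146
  67   8   1   2   4   3]
205 [  6   6   6   5   8  49  93  96  94  93  91  91  95 103 130 139 138 128
  76  11   0   2   3   3]
206 [  6   7   6   6   8  50  94  95  93  94  94  92  91  91  97  98 100  99
  68  11   1   3   3   3]
207 [ 6  7  7  5  4 38 87 94 92 93 94 94 94 93 93 91 93 91 58  9  2  1  3  3]
208 [ 6  8  8  7  3 22 80 93 95 95 95 93 95 93 94 96 95 81 38  4  2  4  3  3]
209 [ 6  8  8  7  4  9 53 85 94 90 83 74 72 74 78 90 87 56 13  1  2  4  3  4]
210 [ 7  7  7  8  5  3 18 55 73 59 39 
[... 623 characters left out ...]
  48  47  48  60
  96 118 116 102  99 101 101 103]
214 [200 198 197 196 196 187 124  56  41  46  48  47  49  48  48  47  45  61
 126 191 185 133 115 114 103 102]
216 [199 198 195 195 197 184 105  46  43  47  46  48  49  49  48  48  46  47
 103 186 198 195 194 182 134 115]
218 [198 197 195 194 198 182  91  38  43  46  47  49  50  47  48  48  47  46
  84 159 194 197 194 197 195 197]
hole pred (np.float64(310.2333943195616), np.float64(324.99049936170366), np.float64(199.81223007874047))
tip pred (np.float64(311.6587670347409), np.float64(324.72963246559954), np.float64(209.61715507170896))
tip pred4 (np.float64(312.9892752348377), np.float64(323.40064999271607), np.float64(210.44638955295213))
```

>>> servo_tool(
  plan=[
    [0.0021,-0.0012,0.004,0,0,0,0.01],
    [0,0,0.004,0,0,0,0.01],
    [0,0,0.001,0,0,0,0.01],
    [0,0,0,0,0,0,0.01],
    [0,0,0,0,0,0,0.01],
  ],
)

```text
t: 8.73
position: [596.2, -206.2, 193.2]
eef_rot: [-0.163, -3.137, -0.0]
contact_force: [0.2, -0.0, -2.1]
grip_width: 18.0
gripper_force: 78.4
```

```bash
python3 - <<'E'
from h import *
s=env.get_state();print(s["position"],s["contact_force"],s["torque"])
w=env.grab_frame("wrist");f=w["frame"].astype(int)
x,y=proj(w,[597.4,-204.2,120]);print(x,y)
for r in range(196,222,2): print(r,f[r,302:334,0])
E
```

```text
[ 596.23 -206.22  193.23] [ 0.23 -0.05 -2.07] [ 0.03  0.02 -0.01]
320.1458560770362 212.79088693710275
196 [101  98  97 101 101 101  99  99 101 103 106 105 103 103 101 100 101 101
 101 103 104 105 103 103 104 102 106 107 105 102 102 103]
198 [102  99 100 100 100 102  99  99 102 102 103 105 103 101 101  98 100 102
 102 103 104 104 104 104 104 103 106 106 103 101 103 105]
200 [ 97  99 101 101 102 101  99 101 102 103 103 103 103 101 101 100 100 102
 102 103 105 104 103 103 103 105 107 105 103 101 104 105]
202 [ 99  98 101 100 101 100  97 101 102 103 103 103 103  99 100 100 100 101
 103 104 104 103 102 103 103 105 107 103 102 104 103 104]
204 [108 100  99  99  99  97  98  99 102 105 105 102 101 100  99 101  99 100
 102 102 103 104 102 101 104 104 104 103 103 103 103 103]
206 [167 114  93  99 112 115 117 120 118 105  99 100  98  96  97 101 102 112
 131 127 107  97  95  98 102 104 104 102 103 103 103 104]
208 [182 175 175 181 194 198 200 204 191 139 116 109 101 107 111 115 117 153
 216 220 185 166 196 190 130  99 101 101 101 104 102 104]
210 [184 198 200 199 195 198 200 203 205 201 183 140 112  95  81  71  70  71
  85 100 145 212 227 211 147  99  96 101 103 101 105 103]
212 [194 201 200 197 195 197 199 202 204 197 158  84  50  47  46  47  47  48
  44  46  55  87 117 125 116  96  91 100 104 102 102 101]
214 [197 200 198 195 195 198 199 203 204 192 123  53  42  46  48  48  50  49
  50  48  46  54  83 113  98  71  85 101 103 102 102 102]
216 [200 200 195 194 196 199 201 201 204 188 111  49  44  47  47  48  49  49
  50  49  48  48  57  73  61  70  94 103 103 102 104 101]
218 [199 199 194 194 197 199 199 202 204 186  93  39  43  48  49  50  48  50
  48  49  48  48  50  72 102 113 104 101 101 103 101 103]
220 [198 197 194 196 202 202 199 197 188 149  73  43  47  49  50  49  50  50
  49  50  48  47  54  87 139 153 117 107 104 100 102 103]
```

```bash
cat >> h.py <<'E'
_a=np.linspace(0,2*np.pi,180)
def ext(w,c,r,z):
    P=np.array([proj(w,[c[0]+r*np.cos(t),c[1]+r*np.sin(t),z]) for t in _a]);return np.array([P[:,0].min(),P[:,0].max(),P[:,1].min()])
E
python3 - <<'E'
from h import *
s=env.get_state();p=s["position"]
w=env.grab_frame("wrist");f=w["frame"].astype(int)
for c in range(314,329,2): print(c,f[202:214,c,0],f[202:214,c,2])
print("hole",ext(w,[597.4,-204.2],6,120),ext(w,[598.4,-204.2],6,120))
print("tip",ext(w,[p[0]+1.6,p[1]+.75],5,p[2]-67.4),ext(w,[p[0]+1.6,p[1]+.75],4,p[2]-68.4))
save(w,"w7.png",(290,190,350,230),10)
E
```

```text
314 [100 101 101 100  98 101 111 120 110  77  49  42] [97 97 98 98 97 89 73 53 35 37 41 44]
316 [101 100 100  98  98 107 115 110  81  54  46  46] [97 97 97 95 84 54 28 25 40 48 48 46]
318 [100 101  99  96 106 114 118 101  68  50  48  48] [ 97  99 100  90  58  26  25  30  42  49  48  47]
320 [103 102  97 102 151 207 218 163  85  49  47  48] [ 99 100  98  89  58  43  44  38  43  48  50  47]
322 [106 104 101 103 128 147 163 159 142  95  55  47] [102 101 101  93  63  37  30  32  37  43  48  50]
324 [102 102 102  99  96 132 207 224 186 133 108  97] [ 99  98 100  99  86  58  47  45  37  27  28  36]
326 [103 104 103 104 101 107 148 186 157 122 116 110] [100 101 100 102 102  97  86  66  43  29  25  26]
328 [106 104 104 104 104 103 100  97  97  95  90  84] [103 102 101 101 101 101  99  99  95  88  82  82]
hole [312.55 327.81 205.31] [312.69 327.93 206.52]
tip [312.14 325.18 209.71] [313.47 323.86 210.54]
```

View pics/w7.png

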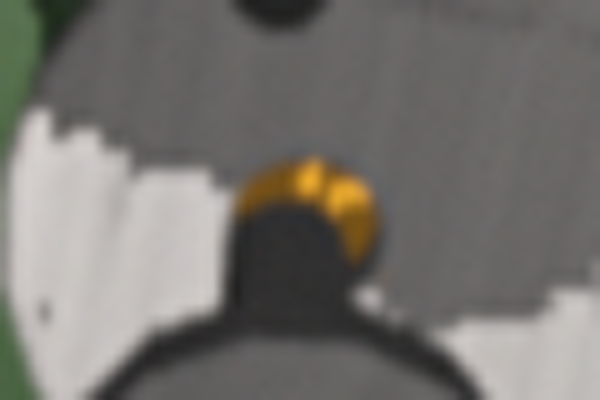

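The brass shows as a crescent above and right of the nose: the nose is aligned in x but about 1.4 mm too far to −y. That uses up my ten pictures; from here numbers and touch.

>>> servo_tool(
  plan=[
    [0.0001,0.0014,0,0,0,0,0.01],
    [0,0,0,0,0,0,0.01],
    [0,0,0.001,0,0,0,0.01],
    [0,0,0.001,0,0,0,0.01],
    [0,0,0,0,0,0,0.01],
  ],
)

```text
t: 9.25
position: [596.2, -204.8, 191.0]
eef_rot: [-0.163, -3.137, -0.0]
contact_force: [-0.1, 0.5, -1.7]
grip_width: 18.3
gripper_force: 78.4
```

>>> servo_tool(
  plan=[
    [0,0,0.001,0,0,0,0.01],
    [0,0,0.001,0,0,0,0.01],
    [0,0,0.001,0,0,0,0.01],
  ],
)

```text
t: 9.5
position: [596.3, -204.8, 188.1]
eef_rot: [-0.163, -3.137, 0.0]
contact_force: [0.1, 0.1, -3.1]
grip_width: 18.4
gripper_force: 78.4
```

>>> servo_tool(
  plan=[
    [0,0,0.0007,0,0,0,0.01],
    [0,0,0,0,0,0,0.01],
  ],
)

```text
t: 9.67
position: [596.2, -204.8, 187.3]
eef_rot: [-0.163, -3.137, -0.0]
contact_force: [-0.2, 0.8, -2.9]
grip_width: 18.0
gripper_force: 78.4
```

>>> servo_tool(
  plan=[
    [0,0,0.001,0,0,0,0.01],
    [0,0,0,0,0,0,0.01],
  ],
)

```text
t: 9.83
position: [596.2, -204.8, 186.4]
eef_rot: [-0.163, -3.137, 0.0]
contact_force: [-1.6, -0.8, -1.5]
grip_width: 17.9
gripper_force: 78.4
```

>>> servo_tool(
  plan=[
    [0,0,0.001,0,0,0,0.01],
    [0,0,0,0,0,0,0.01],
  ],
)

```text
t: 10.0
position: [596.2, -204.8, 185.4]
eef_rot: [-0.163, -3.137, -0.0]
contact_force: [-0.6, 0.1, -1.7]
grip_width: 18.7
gripper_force: 78.4
```

>>> servo_tool(
  plan=[
    [0,0,0.001,0,0,0,0.01],
    [0,0,0,0,0,0,0.01],
  ],
)

```text
t: 10.17
position: [596.2, -204.8, 184.4]
eef_rot: [-0.163, -3.137, 0.0]
contact_force: [-0.1, 0.1, -2.4]
grip_width: 18.3
gripper_force: 78.4
```

In the hole by feel (4 mm below the disc, no force). Continuing.

>>> servo_tool(
  plan=[
    [0,0,0.001,0,0,0,0.01],
    [0,0,0.001,0,0,0,0.01],
    [0,0,0.001,0,0,0,0.01],
    [0,0,0,0,0,0,0.01],
  ],
)

```text
t: 10.5
position: [596.2, -204.8, 181.3]
eef_rot: [-0.163, -3.137, -0.0]
contact_force: [1.2, -0.6, -2.3]
grip_width: 18.3
gripper_force: 78.4
```

>>> servo_tool(
  plan=[
    [0,0,0.001,0,0,0,0.01],
    [0,0,0.001,0,0,0,0.01],
    [0,0,0.001,0,0,0,0.01],
    [0,0,0,0,0,0,0.01],
  ],
)

```text
t: 10.83
position: [596.2, -204.8, 178.3]
eef_rot: [-0.163, -3.137, -0.0]
contact_force: [0.1, -0.1, -1.6]
grip_width: 17.7
gripper_force: 78.4
```

>>> servo_tool(
  plan=[
    [0,0,0.001,0,0,0,0.01],
    [0,0,0.001,0,0,0,0.01],
    [0,0,0.001,0,0,0,0.01],
    [0,0,0,0,0,0,0.01],
  ],
)

```text
t: 11.17
position: [596.2, -204.8, 175.3]
eef_rot: [-0.163, -3.137, -0.0]
contact_force: [0.1, 0.3, -2.2]
grip_width: 18.0
gripper_force: 78.4
```

>>> servo_tool(
  plan=[
    [0,0,0.001,0,0,0,0.01],
    [0,0,0.001,0,0,0,0.01],
    [0,0,0.001,0,0,0,0.01],
    [0,0,0,0,0,0,0.01],
  ],
)

```text
t: 11.5
position: [596.2, -204.8, 172.3]
eef_rot: [-0.163, -3.137, -0.0]
contact_force: [-0.1, -0.1, -1.6]
grip_width: 18.3
gripper_force: 78.4
```

>>> servo_tool(
  plan=[
    [0,0,0.001,0,0,0,0.01],
    [0,0,0.001,0,0,0,0.01],
    [0,0,0.001,0,0,0,0.01],
    [0,0,0,0,0,0,0.01],
  ],
)

```text
t: 11.83
position: [596.8, -205.2, 170.8]
eef_rot: [0.163, 3.136, -0.001]
contact_force: [-2.5, 0.5, 4.4]
grip_width: 18.2
gripper_force: 78.6
```

>>> servo_tool(
  plan=[
    [0,0,0.001,0,0,0,0.01],
    [0,0,0.001,0,0,0,0.01],
    [0,0,0.001,0,0,0,0.01],
    [0,0,0,0,0,0,0.01],
  ],
)

```text
t: 12.17
position: [597.2, -205.9, 169.2]
eef_rot: [0.164, 3.134, -0.002]
contact_force: [-3.4, -0.6, 11.7]
grip_width: 18.2
gripper_force: 79.3
```

Pin met at ~16 mm depth. Compliance shifts the tool sideways a little; compensating while pushing.

>>> servo_tool(
  plan=[
    [0.0008,0.0007,0,0,0,0,0.01],
    [0,0,0.001,0,0,0,0.01],
    [0,0,0.001,0,0,0,0.01],
    [0,0,0,0,0,0,0.01],
  ],
)

```text
t: 12.5
position: [596.7, -205.6, 167.4]
eef_rot: [0.164, 3.133, -0.003]
contact_force: [-1.7, -2.1, 11.0]
grip_width: 18.2
gripper_force: 79.5
```

>>> servo_tool(
  plan=[
    [0,0,0.001,0,0,0,0.01],
    [0,0,0.001,0,0,0,0.01],
    [0,0,0,0,0,0,0.01],
  ],
)

```text
t: 12.75
position: [596.6, -205.7, 165.4]
eef_rot: [0.164, 3.133, -0.003]
contact_force: [-1.8, -1.0, 11.1]
grip_width: 18.0
gripper_force: 79.5
```

```bash
python3 - <<'E'
from h import *
s=env.get_state();print(s["position"],s["contact_force"],s["torque"]);go([596.2,-204.8,140.4],1.469)
E
```

```text
[ 596.63 -205.71  165.36] [-1.76 -1.01 11.08] [-0.46  0.53  0.06]
[array([ 0.64,  0.91, 24.95]), ('yangle', np.float64(1.466028291087995)), ('turn_z', np.float64(-0.0029717089120051554))] R [[-0.995, 0.105, 0.004], [0.105, 0.995, -0.002], [-0.005, -0.002, -1.0]]
```

>>> servo_tool(
  plan=[
    [0.0003,0.0005,0.001,0,0,0,0.01],
    [0,0,0.0015,0,0,0,0.01],
    [0,0,0.0015,0,0,0,0.01],
    [0,0,0.0015,0,0,0,0.01],
  ],
)

```text
t: 13.08
position: [596.4, -205.6, 160.1]
eef_rot: [0.165, 3.132, -0.004]
contact_force: [-2.6, -1.8, 11.9]
grip_width: 18.4
gripper_force: 79.6
```

>>> servo_tool(
  plan=[
    [0,0,0.0015,0,0,0,0.01],
    [0,0,0.0015,0,0,0,0.01],
    [0,0,0.0015,0,0,0,0.01],
    [0,0,0,0,0,0,0.01],
  ],
)

```text
t: 13.42
position: [596.3, -205.4, 155.1]
eef_rot: [0.165, 3.133, -0.004]
contact_force: [-0.9, -3.0, 10.0]
grip_width: 18.1
gripper_force: 79.6
```

>>> servo_tool(
  plan=[
    [0,0,0.0015,0,0,0,0.01],
    [0,0,0.0015,0,0,0,0.01],
    [0,0,0.0015,0,0,0,0.01],
    [0,0,0,0,0,0,0.01],
  ],
)

```text
t: 13.75
position: [596.3, -205.2, 150.7]
eef_rot: [0.164, 3.133, -0.003]
contact_force: [-1.7, -2.3, 10.8]
grip_width: 18.2
gripper_force: 79.6
```

>>> servo_tool(
  plan=[
    [0,0,0.001,0,0,0,0.01],
    [0,0,0.001,0,0,0,0.01],
    [0,0,0.001,0,0,0,0.01],
    [0,0,0,0,0,0,0.01],
  ],
)

```text
t: 14.08
position: [596.4, -205.0, 147.6]
eef_rot: [0.164, 3.133, -0.003]
contact_force: [-1.1, -0.9, 10.5]
grip_width: 18.2
gripper_force: 79.6
```

>>> servo_tool(
  plan=[
    [0,0,0.001,0,0,0,0.01],
    [0,0,0.001,0,0,0,0.01],
    [0,0,0.001,0,0,0,0.01],
    [0,0,0,0,0,0,0.01],
  ],
)

```text
t: 14.42
position: [595.5, -204.1, 142.6]
eef_rot: [0.164, 3.136, -0.001]
contact_force: [0.4, -2.2, -0.7]
grip_width: 18.5
gripper_force: 78.2
```

>>> servo_tool(
  plan=[
    [0,0,0.0005,0,0,0,0.01],
    [0,0,0.0005,0,0,0,0.01],
    [0,0,0,0,0,0,0.01],
  ],
)

```text
t: 14.67
position: [595.6, -203.9, 141.1]
eef_rot: [0.163, 3.137, -0.001]
contact_force: [1.9, -3.6, -0.6]
grip_width: 17.9
gripper_force: 78.2
```

>>> servo_tool(
  plan=[
    [0,0,0.0005,0,0,0,0.01],
    [0,0,0.0005,0,0,0,0.01],
    [0,0,0,0,0,0,0.01],
  ],
)

```text
t: 14.92
position: [595.6, -203.9, 140.4]
eef_rot: [0.163, 3.136, -0.001]
contact_force: [2.1, -3.4, 1.4]
grip_width: 18.7
gripper_force: 78.5
```

>>> servo_tool(
  plan=[
    [-0.0005,-0.0009,0.0005,0,0,0,0.01],
    [0,0,0.0005,0,0,0,0.01],
    [0,0,0,0,0,0,0.01],
  ],
)

```text
t: 15.17
position: [595.9, -204.0, 140.3]
eef_rot: [0.162, 3.137, 0.001]
contact_force: [-1.3, -0.7, 10.0]
grip_width: 18.1
gripper_force: 79.5
```

```bash
python3 - <<'E'
from h import *
s=env.get_state();print(s["position"],s["contact_force"],s["torque"])
for n in("scene","top","wrist"):
    w=env.grab_frame(n)
    for l in("pin","pin_center"):print(n,l,[(round(r["confidence"],2),np.array(r["xy"]),onz(w,r["xy"],25)) for r in env.mark_of(w,l)[:3]])
E
```

```text
[ 595.86 -204.05  140.31] [-1.34 -0.7   9.95] [ 0.1   0.44 -0.04]
scene pin []
scene pin_center []
top pin []
top pin_center [(0.18, array([330. , 232.4]), array([514.43,   6.37,  25.  ]))]
wrist pin [(0.71, array([321.4, 276. ]), array([ 678.7 , -208.75,   25.  ]))]
wrist pin_center []
```

Collar met the disc (10 N, no further travel), and the pin load vanished just before. Withdrawing.

>>> servo_tool(
  plan=[
    [0,0,-0.003,0,0,0,0.01],
    [0,-0.0005,-0.003,0,0,0,0.01],
    [0,0,-0.005,0,0,0,0.01],
    [0,0,0,0,0,0,0.01],
  ],
)

```text
t: 15.95
position: [595.7, -204.6, 150.6]
eef_rot: [-0.162, -3.137, -0.001]
contact_force: [-0.9, -0.0, -1.8]
grip_width: 18.4
gripper_force: 78.2
```

>>> servo_tool(
  plan=[
    [0,0,-0.006,0,0,0,0.01],
    [0,0,-0.006,0,0,0,0.01],
    [0,0,-0.006,0,0,0,0.01],
    [0,0,-0.006,0,0,0,0.01],
    [0,0,0,0,0,0,0.01],
  ],
)

```text
t: 16.37
position: [596.1, -205.2, 176.0]
eef_rot: [0.163, 3.136, -0.0]
contact_force: [1.1, 0.4, -1.4]
grip_width: 18.6
gripper_force: 78.2
```

```bash
python3 - <<'E'
from h import *
s=env.get_state();print(s["position"],s["contact_force"],s["torque"])
go([596.2,-204.8,232],1.467)
E
```

```text
[ 596.13 -205.17  175.96] [ 1.14  0.43 -1.36] [-0.01  0.04  0.03]
[array([ -0.13,   0.36, -56.04]), ('yangle', np.float64(1.467019053217421)), ('turn_z', np.float64(1.905321742090571e-05))] R [[-0.995, 0.104, 0.002], [0.104, 0.995, -0.0], [-0.002, -0.0, -1.0]]
```

>>> servo_tool(
  plan=[
    [0,0,-0.01,0,0,0,0.01],
    [0,0,-0.015,0,0,0,0.01],
    [0,0,-0.015,0,0,0,0.01],
    [0,0,-0.015,0,0,0,0.01],
    [0,0,0,0,0,0,0.01],
  ],
)

```text
t: 16.78
position: [596.8, -205.6, 233.0]
eef_rot: [0.163, 3.133, -0.002]
contact_force: [1.0, 0.8, -0.5]
grip_width: 17.7
gripper_force: 78.2
```

>>> servo_tool(
  plan=[
    [0.006,0.02,0,0,0,0,0.01],
    [0.006,0.036,0,0,0,0,0.01],
    [0,0.01,0,0,0,0,0.01],
    [0,0,0,0,0,0,0.01],
    [0,0,0,0,0,0,0.01],
  ],
)

```text
t: 17.2
position: [590.5, -136.6, 228.5]
eef_rot: [-0.159, -3.137, -0.001]
contact_force: [-0.4, -1.2, -2.1]
grip_width: 18.3
gripper_force: 78.5
```

```bash
python3 - <<'E'
from h import *
s=env.get_state();print(s["position"],s["contact_force"])
w=env.grab_frame("wrist");f=w["frame"].astype(int)
c=proj(w,[597.8,-204,120]);x,y=c.round().astype(int);print(c)
print("hole",f[y-6:y+7:3,x-6:x+7:3].tolist())
for n in("scene","top","wrist"):
    p=env.grab_frame(n)
    for l in("pin","pin_center","tray_floor"):print(n,l,[(round(r["confidence"],2),np.array(r["xy"]),onz(p,r["xy"],25)) for r in env.mark_of(p,l)[:3]])
go([573.2,155.5,232],1.467)
E
```

```text
[ 590.49 -136.61  228.51] [-0.44 -1.17 -2.07]
[245.14 213.84]
hole [[[205, 200, 198], [138, 136, 133], [91, 91, 87], [154, 151, 148], [209, 204, 202]], [[138, 133, 133], [10, 17, 9], [15, 21, 14], [12, 18, 10], [145, 143, 139]], [[94, 91, 89], [16, 24, 17], [16, 22, 14], [14, 21, 14], [59, 60, 56]], [[177, 174, 171], [42, 42, 42], [24, 28, 23], [19, 23, 18], [137, 133, 132]], [[198, 193, 192], [182, 178, 175], [136, 132, 130], [162, 158, 157], [200, 196, 194]]]
scene pin []
scene pin_center []
scene tray_floor [(0.64, array([281.7, 184.7]), array([ 597.18, -198.15,   25.  ]))]
top pin []
top pin_center []
top tray_floor []
wrist pin []
wrist pin_center []
wrist tray_floor []
[array([ 47.72, 290.29,  -2.97]), ('yangle', np.float64(1.4669121458184813)), ('turn_z', np.float64(-8.785418151879831e-05))] R [[-0.995, 0.104, -0.0], [0.104, 0.995, -0.0], [0.0, -0.0, -1.0]]
```

Pin gone from the bore (hole now dark). On to the rack.

>>> servo_tool(
  plan=[
    [0.006,0.02,0,0,0,0,0.01],
    [0.006,0.036,0,0,0,0,0.01],
    [0.006,0.036,0,0,0,0,0.01],
    [0.006,0.036,0,0,0,0,0.01],
    [0.006,0.036,0,0,0,0,0.01],
  ],
)

```text
t: 18.27
position: [577.4, 29.7, 229.3]
eef_rot: [0.163, 3.137, 0.0]
contact_force: [0.4, 0.1, -2.2]
grip_width: 18.6
gripper_force: 78.6
```

>>> servo_tool(
  plan=[
    [0.006,0.036,0,0,0,0,0.01],
    [0.006,0.036,0,0,0,0,0.01],
    [0.006,0.036,0,0,0,0,0.01],
    [0,0.018,0,0,0,0,0.01],
    [0,0,0,0,0,0,0.01],
  ],
)

```text
t: 18.68
position: [571.7, 162.6, 228.6]
eef_rot: [-0.148, -3.137, -0.004]
contact_force: [0.0, 0.7, -2.3]
grip_width: 18.3
gripper_force: 78.6
```

>>> servo_tool(
  plan=[
    [0,0,0,0,0,0,0.01],
    [0,0,0,0,0,0,0.01],
    [0,0,0,0,0,0,0.01],
  ],
)

```text
t: 18.93
position: [573.2, 153.5, 229.2]
eef_rot: [0.167, 3.137, -0.001]
contact_force: [-0.2, 0.9, -2.7]
grip_width: 18.2
gripper_force: 78.6
```

```bash
python3 - <<'E'
from h import *
s=env.get_state();p=s["position"];print(p,s["contact_force"])
w=env.grab_frame("wrist");f=w["frame"].astype(int)
pr=proj(w,[573.9,156.2,60]);x,y=pr.round().astype(int);print(pr)
sub=f[y-16:y+17,x-20:x+21];m=((sub[...,0]<60)&(sub[...,0]-sub[...,2]<45)).astype(np.uint8)
n,lab,st,ce=cv2.connectedComponentsWithStats(m)
for i in range(1,n): print(st[i],ce[i]+[x-20,y-16],onz(w,ce[i]+[x-20,y-16],60))
print(ext(w,[573.9,156.2],9,60))
print("tip",ext(w,[p[0]+1.3,p[1]+.75],5,p[2]-67.4))
for r in range(200,222,2): print(r,f[r,304:336,0])
go([573.0,155.4,200],1.467)
s2=env.grab_frame("scene");g=s2["frame"].astype(int)
q=(g[...,0]>120)&(g[...,0]-g[...,2]>60)&(g[...,1]>.55*g[...,0])&(g[...,1]<.9*g[...,0]);q[:170]=0;q[210:]=0;q[:,:245]=0;q[:,310:]=0
ys,xs=np.nonzero(q);print("brass px near tray",len(xs),xs[:20],ys[:20])
E
```

```text
[573.24 153.48 229.22] [-0.19  0.9  -2.75]
[320.4  183.84]
[ 13  11  14  12 133] [319.56 184.88] [574.98 155.16  60.  ]
[312.24 328.55 175.82]
tip [312.17 325.22 209.36]
200 [188 188 189 188 188 188 188 188 188 189 188 189 190 190 189 189 189 187
 188 187 188 188 189 188 188 188 189 188 189 189 189 189]
202 [187 188 187 187 188 188 188 187 189 187 189 189 187 188 188 188 188 188
 189 189 187 189 187 188 188 189 190 190 190 189 189 190]
204 [178 179 179 178 180 179 180 178 179 178 178 179 179 180 180 181 179 180
 180 179 180 179 180 179 180 179 180 181 181 181 180 180]
206 [169 169 169 169 169 169 169 169 169 170 168 170 170 170 170 168 170 171
 170 171 170 171 170 170 171 171 171 170 170 171 171 173]
208 [169 169 169 168 169 168 168 169 168 169 170 173 173 170 170 170 173 173
 172 172 171 171 172 171 171 172 172 172 171 173 173 171]
210 [171 169 169 169 169 170 169 170 171 168 159 135 112  97  94  98 114 137
 162 171 172 172 169 171 170 171 170 170 171 170 171 170]
212 [168 167 168 168 168 168 169 171 160 110  61  48  46  45  45  45  45  50
  75 123 162 172 170 170 169 169 169 169 169 168 168 168]
214 [170 169 169 168 170 169 170 163 112  56  43  47  47  48  49  50  50  47
  47  61 112 161 169 166 166 166 166 167 166 165 168 168]
216 [167 167 166 167 165 167 169 156  85  43  45  49  49  49  50  49  49  49
  46  49  95 162 173 169 169 169 170 169 168 167 168 168]
218 [168 168 170 170 171 172 173 155  78  40  46  48  49  51  48  49  48  49
  47  46  80 147 172 172 169 169 170 169 169 171 171 169]
220 [170 170 172 171 168 165 159 119  62  44  47  51  49  52  49  50  49  48
  47  45  52  84 122 150 167 172 175 173 172 171 171 170]
[array([ 0.44,  1.92, 29.23]), ('yangle', np.float64(1.4642716744453699)), ('turn_z', np.float64(-0.0027283255546302065))] R [[-0.994, 0.106, 0.0], [0.106, 0.994, -0.001], [-0.0, -0.001, -1.0]]
brass px near tray 0 [] []
```

>>> servo_tool(
  plan=[
    [0.0005,0.0019,0.015,0,0,0,0.01],
    [0,0,0.02,0,0,0,0.01],
    [0,0,0.02,0,0,0,0.01],
    [0,0,0.015,0,0,0,0.01],
    [0,0,0,0,0,0,0.01],
  ],
)

```text
t: 19.45
position: [570.7, 155.8, 155.6]
eef_rot: [-0.165, -3.132, 0.004]
contact_force: [-1.8, 0.4, -2.7]
grip_width: 18.4
gripper_force: 78.6
```

>>> servo_tool(
  plan=[
    [0,0,0,0,0,0,0.01],
    [0,0,0,0,0,0,0.01],
  ],
)

```text
t: 19.62
position: [573.3, 156.9, 160.4]
eef_rot: [0.164, 3.136, 0.001]
contact_force: [0.5, -0.8, -1.3]
grip_width: 18.1
gripper_force: 78.6
```

```bash
python3 - <<'E'
from h import *
s=env.get_state();p=s["position"];print(p,s["contact_force"])
w=env.grab_frame("wrist");f=w["frame"].astype(int)
print("tip",ext(w,[p[0]+1.5,p[1]+.6],5,p[2]-67.4),"hole",ext(w,[574.4,155.7],9,60))
for r in range(188,216,2): print(r,f[r,302:338,0])
go([572.9,155.3,80.4],1.467)
E
```

```text
[573.32 156.89 160.38] [ 0.48 -0.75 -1.28]
tip [311.84 324.88 209.52] hole [306.   326.55 192.83]
188 [126 109 108  96  91  92  94  94  94  95  96  95  94  96  96  96  95  95
  96  95  95  95  95  94  94  95  94  95  94  95  96  95  95  95  94  96]
190 [190 190 178 130 126 162 160 122  98  97  97  99 100 100  99 100  99 100
 101 100  99  99  99 100  98 100 100  99  99  99 100  99 100 100  99  99]
192 [192 194 194 192 191 196 198 192 175 156 110  93  92  92  93  91  91  92
  93  97 102 102 103 102 102 103 103 102 103 102 104 103 103 103 103 104]
194 [192 192 192 193 193 193 188 170 131  97  67  58  62  69  71  75  69  63
  53  56  69  86  96 101 103 103 102 103 103 102 103 101 104 102 104 103]
196 [189 190 190 190 188 167 120  74  51  45  46  45  44  44  46  44  45  44
  44  45  48  58  73  86  98 103 101 102 101 102 102 102 102 102 102 101]
198 [188 190 190 185 157 104  56  42  45  47  48  47  49  49  48  48  49  49
  47  47  45  47  55  64  82  96 101 102  99 101 101 101 101 100 101 100]
200 [187 186 185 167 122  65  48  50  50  48  47  46  47  46  46  45  47  46
  47  46  48  50  5
[... 606 characters left out ...]
145 174 185 186 186 186 185 186 186 185 188 184 167]
210 [190 190 190 192 191 187 165 138 116  89  68  56  49  50  50  51  50  52
  50  59  92 138 170 186 192 192 191 191 190 189 190 190 189 191 191 191]
212 [195 194 194 194 195 195 195 193 187 171 145  89  53  48  50  51  51  51
  48  48  67 127 185 198 196 195 194 194 193 194 194 194 194 195 194 194]
214 [193 194 193 193 193 194 194 194 198 187 130  63  45  48  48  50  51  49
  51  50  46  64 128 190 198 196 194 194 194 195 193 194 194 194 194 194]
[array([ 0.58, -1.92, 80.27]), ('yangle', np.float64(1.466382303226603)), ('turn_z', np.float64(-0.0006176967733970695))] R [[-0.995, 0.104, 0.002], [0.104, 0.995, 0.001], [-0.002, 0.001, -1.0]]
```

>>> servo_tool(
  plan=[
    [0.0,-0.0015,0.01,0,0,0,0.01],
    [0,0,0.01,0,0,0,0.01],
    [0,0,0.01,0,0,0,0.01],
    [0,0,0,0,0,0,0.01],
  ],
)

```text
t: 20.0
position: [570.8, 155.4, 126.0]
eef_rot: [-0.163, -3.133, 0.003]
contact_force: [-0.6, -0.3, -2.0]
grip_width: 18.1
gripper_force: 78.6
```

>>> servo_tool(
  plan=[
    [0,0,0.008,0,0,0,0.01],
    [0,0,0.008,0,0,0,0.01],
    [0,0,0.008,0,0,0,0.01],
    [0,0,0.008,0,0,0,0.01],
    [0,0,0,0,0,0,0.01],
  ],
)

```text
t: 20.42
position: [571.2, 155.5, 94.8]
eef_rot: [-0.163, -3.134, 0.002]
contact_force: [-0.1, -0.6, -2.3]
grip_width: 18.0
gripper_force: 78.6
```

>>> servo_tool(
  plan=[
    [0,0,0.006,0,0,0,0.01],
    [0,0,0.004,0,0,0,0.01],
    [0,0,0,0,0,0,0.01],
    [0,0,0,0,0,0,0.01],
  ],
)

```text
t: 20.75
position: [572.4, 155.8, 87.0]
eef_rot: [-0.163, -3.137, 0.0]
contact_force: [-0.5, 0.6, -1.1]
grip_width: 18.3
gripper_force: 78.6
```

In the hole; now lowering until the collar touches the rack top.

>>> servo_tool(
  plan=[
    [0,0,0.002,0,0,0,0.01],
    [0,0,0.002,0,0,0,0.01],
    [0,0,0,0,0,0,0.01],
  ],
)

```text
t: 21.0
position: [572.3, 155.8, 82.8]
eef_rot: [-0.163, -3.137, 0.0]
contact_force: [-0.7, -0.1, -2.0]
grip_width: 18.2
gripper_force: 78.6
```

>>> servo_tool(
  plan=[
    [0,0,0.001,0,0,0,0.01],
    [0,0,0.001,0,0,0,0.01],
    [0,0,0,0,0,0,0.01],
  ],
)

```text
t: 21.25
position: [572.3, 155.8, 80.9]
eef_rot: [-0.163, -3.137, 0.0]
contact_force: [-0.1, 0.1, -1.9]
grip_width: 18.2
gripper_force: 78.6
```

>>> servo_tool(
  plan=[
    [0,0,0.0005,0,0,0,0.01],
    [0,0,0,0,0,0,0.01],
  ],
)

```text
t: 21.42
position: [572.4, 155.8, 80.5]
eef_rot: [-0.163, -3.137, 0.0]
contact_force: [0.8, 0.3, -1.5]
grip_width: 17.9
gripper_force: 78.6
```

>>> servo_tool(
  plan=[
    [0,0,0.0005,0,0,0,0.01],
    [0,0,0.0005,0,0,0,0.01],
    [0,0,0,0,0,0,0.01],
  ],
)

```text
t: 21.67
position: [572.6, 155.8, 80.4]
eef_rot: [0.163, 3.137, 0.0]
contact_force: [-2.8, -2.0, 4.2]
grip_width: 18.3
gripper_force: 79.1
```

>>> servo_tool(
  plan=[
    [0,0,0,0,0,0,0.024],
    [0,0,0,0,0,0,0.035],
    [0,0,0,0,0,0,0.05],
    [0,0,0,0,0,0,0.05],
    [0,0,0,0,0,0,0.05],
  ],
)

```text
t: 22.08
position: [572.4, 155.8, 79.5]
eef_rot: [-0.163, -3.137, 0.0]
contact_force: [0.3, 0.4, 0.1]
grip_width: 49.8
gripper_force: 0.0
```

>>> servo_tool(
  plan=[
    [0,0,-0.01,0,0,0,0.05],
    [0,0,-0.025,0,0,0,0.05],
    [0,0,-0.035,0,0,0,0.05],
    [0,0,-0.035,0,0,0,0.05],
    [0,0,-0.035,0,0,0,0.05],
  ],
)

```text
t: 22.5
position: [572.1, 155.6, 221.9]
eef_rot: [0.163, 3.137, -0.0]
contact_force: [0.3, 1.0, -0.1]
grip_width: 50.0
gripper_force: 0.0
```

>>> servo_tool(
  plan=[
    [0.02,0.025,-0.02,0,0,0,0.05],
    [0,0,0,0,0,0,0.05],
    [0,0,0,0,0,0,0.05],
    [0,0,0,0,0,0,0.05],
  ],
)

```text
t: 22.83
position: [555.0, 182.6, 239.9]
eef_rot: [0.162, 3.137, -0.0]
contact_force: [0.1, -1.2, -0.6]
grip_width: 50.2
gripper_force: 0.0
```

```bash
python3 - <<'E'
from h import *
s=env.get_state();print(s["t"],s["position"],s["contact_force"])
w=env.grab_frame("wrist");f=w["frame"].astype(int)
m=((f[...,0]>190)&(f[...,1]<80)).astype(np.uint8)
n,lab,st,ce=cv2.connectedComponentsWithStats(m)
for i in range(1,n):
    if st[i][4]>100: print(st[i],ce[i],onz(w,ce[i],132))
for l,z in(("drift_grip",100),("spare_grip",100)):print(l,[(round(r["confidence"],2),onz(w,r["xy"],z)) for r in env.mark_of(w,l)[:4]])
p=env.grab_frame("scene");g=p["frame"].astype(int)
a=cv2.imread("pics/scene0.png")[:,:,::-1].astype(int)
d=np.abs(g-a).max(2)>40
n,lab,st,ce=cv2.connectedComponentsWithStats(d.astype(np.uint8))
print([(list(map(int,st[i]))) for i in range(1,n) if st[i][4]>3])
for l in("pin","pin_center"):
  for q in(p,w): print(l,[(round(r["confidence"],2),r["xy"]) for r in env.mark_of(q,l)[:3]])
E
```

```text
22.8333 [555.02 182.55 239.88] [ 0.07 -1.25 -0.57]
[ 225   76   38   41 1214] [243.48  96.05] [461.98 131.67 132.  ]
[282 212  20  19 303] [291.49 221.  ] [573.44 156.48 132.  ]
drift_grip [(0.76, array([692.62, 134.47, 100.  ])), (0.72, array([463.63, 137.22, 100.  ])), (0.65, array([572.93, 160.7 , 100.  ]))]
spare_grip [(0.83, array([585.3 , 245.67, 100.  ]))]
[[417, 0, 62, 85, 3369], [480, 0, 31, 24, 454], [573, 0, 67, 58, 941], [621, 0, 19, 9, 85], [401, 58, 42, 81, 1012], [457, 88, 5, 7, 20], [461, 113, 7, 7, 13], [470, 124, 120, 93, 2195], [384, 127, 54, 73, 2155], [630, 130, 6, 8, 30], [440, 132, 4, 4, 10], [584, 134, 56, 92, 3306], [413, 139, 86, 141, 4538], [574, 197, 5, 3, 9], [563, 201, 4, 5, 7], [568, 205, 3, 4, 4], [558, 210, 4, 6, 7], [564, 212, 3, 5, 8], [554, 218, 8, 7, 28], [609, 275, 16, 9, 41]]
pin [(0.71, [408.5, 245.1]), (0.33, [381.7, 218.5])]
pin [(0.66, [52.7, 322.3]), (0.2, [380.9, 210.9])]
pin_center []
pin_center []
```

```bash
python3 - <<'E'
from h import *
for nm,(x0,y0,x1,y1) in(("scene",(250,160,305,212)),("top",(360,185,420,235))):
    g=env.grab_frame(nm)["frame"].astype(int);a=cv2.imread(f"pics/{nm}0.png")[:,:,::-1].astype(int)
    d=np.abs(g-a).max(2)[y0:y1,x0:x1]
    ys,xs=np.nonzero(d>14)
    for y,x in list(zip(ys+y0,xs+x0))[:25]: print(nm,x,y,a[y,x],g[y,x])
E
```

```text
scene 280 188 [69 32 15] [49 31 16]
scene 281 188 [60 29 14] [38 31 18]
scene 282 188 [50 28 16] [33 28 17]
scene 280 189 [92 38 16] [70 39 19]
scene 281 189 [88 38 17] [56 38 18]
scene 282 189 [80 36 17] [50 37 19]
scene 283 189 [68 32 15] [45 34 18]
scene 284 189 [60 31 16] [43 33 18]
scene 281 190 [97 40 16] [74 40 17]
scene 282 190 [95 40 17] [68 41 18]
scene 283 190 [92 39 16] [66 40 19]
scene 284 190 [88 38 17] [66 38 18]
top 392 205 [127 112  90] [106  98  90]
top 390 206 [192 173 139] [186 154 133]
top 391 206 [159 123  60] [138  77  47]
top 392 206 [114  83  38] [68 45 32]
top 393 206 [118 105  86] [100  95  88]
top 390 207 [206 187 148] [187 160 141]
top 391 207 [195 159  87] [147  94  67]
top 392 207 [127  97  53] [93 64 47]
top 393 207 [129 115  97] [109 104  96]
top 391 208 [195 177 144] [178 154 138]
```

Scene view shows new brass-toned pixels in the tray at (282,189), and only the pin's hole changed on the disc. The drift stands at its rack hole. Handing in.

```bash
python3 -c "
from bench import env
print(env.job_done())"
```

```text
the job is handed in; nothing more can be done
None
```

The red drift pushed the pin out of the bore and is back upright in its own rack hole. The bore now looks dark, and new brass-coloured pixels in the tray fit the pin lying there, though I never saw it outright; the job was handed in at about 23 s.

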